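# Hang the ear defenders on the rail

### The job

Hang the yellow ear defenders on the horizontal bar of the rail: drape the headband over the bar near its middle, square to it, so that one cup hangs on each side and the pair hangs level and still. Leave the blue pair standing where it is.

Things in the scene. Friction and masses are not known exactly. Their poses are not given: they have to be found in the camera images.
- yellow_defenders: Ear defenders to hang: yellow cups, black crown; rigid, 180 x 62 x 146 mm, 0.24 kg, standing on the cups. Origin: centre of the cups' underside, z up. Two cups, 62 mm wide in y and 76 high, fill x = +-50 to +-90 mm (100 mm gap between); a headband arches over in the x-z plane. Its padded black crown, z = 120 to 146 mm, x = +-17, is 30 mm wide in y with flat sides.
- yellow_crown (a point): Middle of the yellow pair's crown underside, 120 mm above the cups' underside; this rests on the bar. Axes as yellow_defenders. Grip the crown from above across y, fingertips about 11 mm above this point, so that they stay clear of the bar.
- blue_defenders: The bystander pair, to be left alone: same shape, size and origin as the yellow pair, but with blue cups.
- rail: Fixed rail: a round steel bar, 20 mm in diameter and 280 mm long (black end caps to 300), along the rail's own y axis on two grey posts at y = +-120 mm with feet 110 x 42 x 8 mm. Origin: on the worktop below the middle of the bar, z up. Bar axis at z = 145 mm, bar top at z = 155 mm; nothing on it stands above 158 mm.

How it is judged (in metres and radians):
At the end, for the whole second after the job is handed in: The yellow crown rests on the bar, within 30 mm across it, 80 mm of its middle along it, its underside 140 to 175 mm up; the pair is upright within 20 degrees, square to the bar within 17 degrees, at rest. The blue pair stands upright within 30 mm of its start (x of yellow_crown in the frame of rail between -0.03 and 0.03 m and y of yellow_crown in the frame of rail between -0.08 and 0.08 m and z of yellow_crown in the frame of rail between 0.14 and 0.175 m and angle between yellow_defenders's own z axis and vertical below 0.35 rad and angle between the y axis of yellow_defenders and the y axis of rail, either way round below 0.3 rad and contact force between yellow_defenders and rail above 0.5 N and linear speed of yellow_defenders below 0.03 m/s and angular speed of yellow_defenders below 0.4 rad/s and distance of blue_defenders from where it was at the start of the episode below 0.03 m and angle between blue_defenders's own z axis and vertical below 0.2 rad); the robot touches nothing.
It fails at once if the blue pair is pushed more than 30 mm or tipped (distance of blue_defenders from where it was at the start of the episode above 0.03 m or angle between blue_defenders's own z axis and vertical above 0.35 rad).
It also fails if it takes over 54 s, if anything falls off the work surface, if the arm or the gripper's body presses on something with over 40 N, if the wrist force passes 120 N, or if a joint passes its speed limit or range.

### The arm

A 6-joint arm with a two-finger parallel gripper is mounted at the origin on a cart in front of the work surface, level with it; the furniture and walls round the work are solid. World frame = base frame: x ahead of the robot, y to its left, z up, the work surface at z = 0. Lengths are in mm, angles in rad, forces in N, time in s.
With the tool pointing down it reaches from about 275 to 750 mm from the base axis. Payload 10.2 kg.
Tool frame: the origin (TCP) lies at the centre of the arm's flange, where the gripper is bolted on; the fingertips stand 173 mm ahead of it and the grasp point (between the pads) lies 155 mm ahead of it; z points along the fingers, y is the line along which they close (so a half turn about z gives the same grasp; the last joint's range is limited). The gripper opens to 85 mm and grips with 20 to 120 N. Pads are 22 mm wide; open, the fingers measure 114 mm over their backs; the gripper's body (76 mm by 85 mm) begins 54 mm behind the grasp point. The pads swing forward as they close: fully open they stand 13 mm farther back than shut.
Start: joints at [0.961, 0.313, 1.498, -0, 1.331, -0.223], TCP at [198.058, 486.216, 404.694] pointing down, gripper open.
Joint ranges: [-2.94, 2.94], [-0.97, 2.17], [0.19, 2.56], [-1.23, 4.37], [0.02, 3.11], [-2.88, 2.88]. Speed limits (rad/s): [2.39, 2.39, 3.01, 3.14, 3.14, 3.14].

### API

Orientations are given as a unit quaternion [w, x, y, z].
In Python, from rig import ctrl gives the robot as it stands.
- The arm moves only by the tool step_hand, called after ">>>" as name([rows], argument=value, ...), one row to a line, values as JSON. Schema: {"type":"object","properties":{"deltas":{"type":"array","items":{"type":"array","items":{"type":"number"},"minItems":6,"maxItems":6},"minItems":1,"maxItems":8},"jaw":{"type":"number"},"grip_force":{"type":"number"},"only":{"type":"string"},"quiet":{"type":"boolean"},"lines":{"type":"string"}},"required":["deltas"],"additionalProperties":false}. deltas is a list of rows, 1 to 8 of them, each of 6 numbers: dx, dy, dz in mm, then a rotation vector rx, ry, rz in rad; each row is the pose to reach, as a shift and turn from the pose commanded when the call began, along the tool's axes at that moment; what a row does not reach only later rows make up. A row lasts 1/10 s, in which the tool goes at most 50 mm and 0.15 rad, less where a joint would pass 70% of its speed; a pose out of reach is approached as far as the arm can. jaw is the opening from 0.0 (shut) to 1.0 (fully open), set as the call begins (left out keeps the last). The fingers move at their own pace and stop on an object; grip_force is the grip in N (left out, the last holds). Time passes only in rows, so rows that do not move let the fingers close. The tool returns the time, the measured TCP pose, the force, the opening and the grip force at its end. only (a regular expression) keeps the lines of the reply that match it, lines (a string "A,B") keeps lines A to B, and quiet returns only ok. Input that does not fit is refused with a message, and nothing moves.
- ctrl.sense(): the state, without advancing time (a new reading comes with each control period).
- ctrl.capture(name): name is "scene" or "top" or "wrist"; returns the picture (480x640x3 uint8, red, green, blue); there is no depth.
- ctrl.calibration(name): a dict with "fx", "fy", "cx", "cy" (pixels), "position" and "attitude" of the camera in the world. Camera axes: x right, y down, z forward; pixel columns grow to the right and rows downward; lengths in mm; the calibration is good to about 2 mm. A picture is of the moment at which its call begins: read the wrist's pose just before it. calibration takes no time and is no camera call; for the wrist camera it gives the pose at the moment of the call.
- ctrl.finish_job(): hands the job in; it is judged then, once.
The state is a dict: "time_s": time; "joints": joint angles; "dq": joint speeds; "tau": joint torques, N m; "eef_pos": TCP position; "ee_rot": TCP orientation; "force": force on the tool from outside, world axes, zero at the start; "wrist_torque": the same for the moment, N m; "grip_width": opening from 0.0 (shut) to 1.0 (fully open); "grip_force": force on a finger pad.
Only numpy, scipy, OpenCV 4.12 (cv2) and the standard library are available. Lean on these libraries where they do the work, as an engineer would, in place of code of your own. Each camera call takes 0.05 s, during which the arm holds its last target. There are 200 camera calls.

## Working session

There is one attempt and no reset: what is moved stays moved. The work goes in short steps, Python scripts to look and compute and a tool call to move; the robot and the scene stay as the last step left them, time stands still between calls to the robot, and variables do not carry over. Pictures are saved under pics/ and viewed, at most 10 in all, crops included, and the job is handed in when it is done.

```bash
ls; mkdir -p pics; python3 - <<'E'
from rig import ctrl
import cv2,json,numpy as np
for n in ("scene","top"):
    im=ctrl.capture(n); cv2.imwrite(f"pics/{n}0.png",im[:,:,::-1]); print(n,ctrl.calibration(n))
s=ctrl.sense(); print(s)
E
```

```text
pics
rig.py
scene {'fx': 573.0879177239153, 'fy': 573.0879177239153, 'cx': 318.50770536289673, 'cy': 244.0014522605587, 'position': array([ 169.9923499 , -461.7433746 ,  833.11593015]), 'attitude': array([-0.34500207,  0.8914196 , -0.27445589,  0.10496971])}
top {'fx': 453.35909784708053, 'fy': 453.35909784708053, 'cx': 313.51900291668505, 'cy': 238.19116762851525, 'position': array([224.48343319,  13.59399813, 888.49603336]), 'attitude': array([-0.15082789,  0.76449574, -0.61401157,  0.12564631])}
{'time_s': 0.1, 'joints': array([ 9.60603992e-01,  3.13438587e-01,  1.49837485e+00, -1.36997802e-05,
        1.33102531e+00, -2.23404726e-01]), 'dq': array([-0.00010601, -0.00064288, -0.00339683, -0.00069905, -0.00019642,
        0.00067236]), 'tau': array([ 2.86926821e-03, -4.12894034e+01, -2.60141641e+01, -1.47832243e-04,
        2.95977050e-03,  5.59000023e-05]), 'eef_pos': array([198.03523724, 486.18512289, 404.16421177]), 'ee_rot': array([-2.46149103e-04,  1.92188893e-01,  9.81357754e-01, -5.72403664e-04]), 'force': array([-1.00761998, -1.29161291,  0.52935883]), 'wrist_torque': array([-0.01990833, -0.03831672, -0.04071623]), 'grip_force': 0.0, 'grip_width': 0.9997860026223507}
```

View pics/scene0.png

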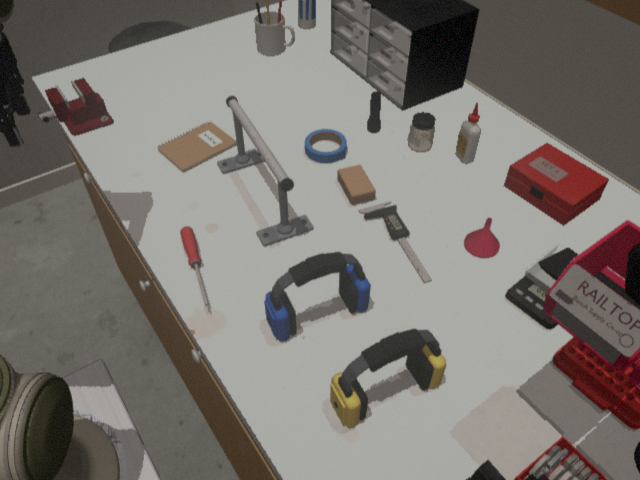

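View pics/top0.png

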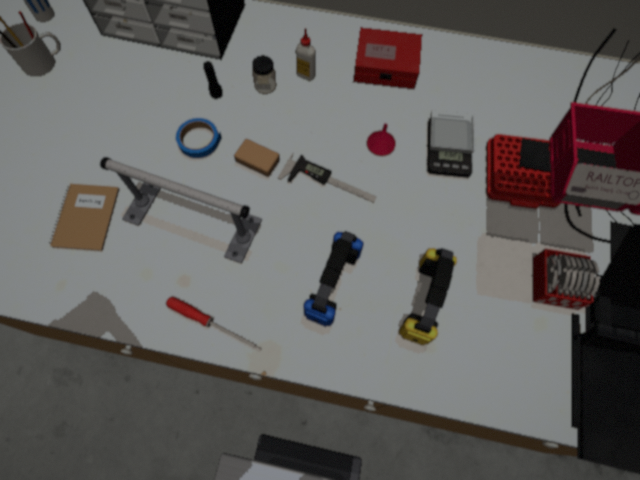

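The scene view shows the rail with end caps at about (232,100) and (286,184), the blue pair around (320,290) and the yellow pair around (390,370). In the top view the caps are at (104,162) and (244,211), blue is around (335,275) and yellow around (430,295).

```bash
cat > h.py <<'E'
import numpy as np, cv2
from scipy.spatial.transform import Rotation as R
from rig import ctrl
def rot(q): return R.from_quat(np.roll(q,-1))
def ray(c,p):
    d=rot(c["attitude"]).apply([(p[0]-c["cx"])/c["fx"],(p[1]-c["cy"])/c["fy"],1]); return np.array(c["position"]),d/np.linalg.norm(d)
def tri(c1,p1,c2,p2):
    (a,d),(b,e)=ray(c1,p1),ray(c2,p2)
    s,t=np.linalg.lstsq(np.c_[d,-e],b-a,rcond=None)[0]
    return (a+s*d+b+t*e)/2, np.linalg.norm(a+s*d-b-t*e)
def onz(c,p,z):
    a,d=ray(c,p); return a+d*(z-a[2])/d[2]
def proj(c,P):
    v=rot(c["attitude"]).inv().apply(np.array(P)-c["position"]); return np.array([c["fx"]*v[0]/v[2]+c["cx"],c["fy"]*v[1]/v[2]+c["cy"]])
def blobs(m,amin=60):
    n,l,s,c=cv2.connectedComponentsWithStats(m.astype(np.uint8)); return [(s[i,4],c[i].round(1),s[i,:4]) for i in range(1,n) if s[i,4]>amin]
E
python3 - <<'E'
from h import *
S,T=ctrl.calibration("scene"),ctrl.calibration("top")
for n,a,b in [("cap far",(232,100),(104,162)),("cap near",(286,184),(244,211))]: print(n,tri(S,a,T,b))
for n,roi in (("scene",(320,320,460,440)),("top",(390,235,470,355))):
    im=cv2.imread(f"pics/{n}0.png"); x,y,X,Y=roi
    c=im[y:Y,x:X]; h=cv2.cvtColor(c,cv2.COLOR_BGR2HSV)
    ym=(h[...,0]>18)&(h[...,0]<36)&(h[...,1]>120)
    print(n,blobs(ym,20),(x,y))
    cv2.imwrite(f"pics/{n}_crop.png",cv2.resize(c,None,fx=4,fy=4,interpolation=cv2.INTER_CUBIC))
a=cv2.imread("pics/scene_crop.png");b=cv2.imread("pics/top_crop.png")
H=max(a.shape[0],b.shape[0]); f=lambda i:cv2.copyMakeBorder(i,0,H-i.shape[0],0,0,cv2.BORDER_CONSTANT)
o=np.hstack([f(a),f(b)]);print(o.shape);cv2.imwrite("pics/yc.png",cv2.resize(o,None,fx=.9,fy=.9))
E
```

```text
cap far (array([598.19228467, 499.07475528, 143.80889737]), np.float64(4.15189250457514))
cap near (array([553.68107475, 210.18303509, 144.67375919]), np.float64(0.3463614669339512))
scene [(np.int32(350), array([115.8,  47. ]), array([105,  27,  20,  40], dtype=int32)), (np.int32(729), array([25.6, 83. ]), array([11, 54, 30, 53], dtype=int32))] (320, 320)
top [(np.int32(186), array([39.8, 21.4]), array([30, 14, 20, 19], dtype=int32)), (np.int32(22), array([63.6, 25. ]), array([62, 22,  4,  7], dtype=int32)), (np.int32(584), array([26.7, 96.3]), array([10, 82, 37, 27], dtype=int32))] (390, 235)
(480, 880, 3)
```

View crop.

View pics/yc.png

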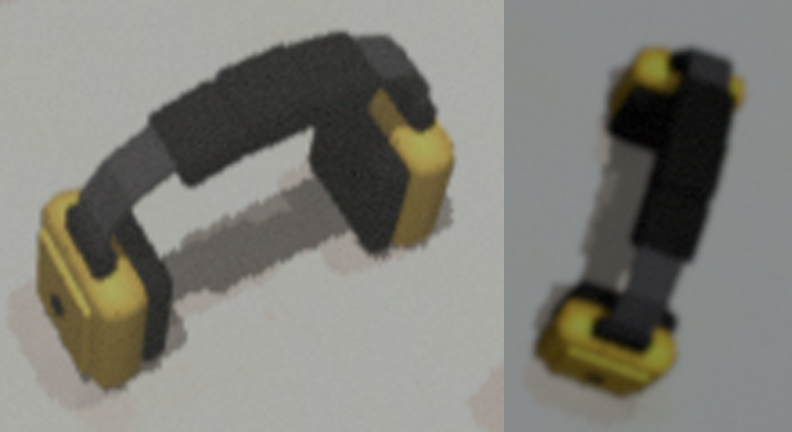

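The crop shows the black padded crown. Its middle is at about (394,348) in the scene view and (440,281) in the top view. In the top view the pad runs from about (434,305) to (447,258).

```bash
python3 - <<'E'
from h import *
S,T=ctrl.calibration("scene"),ctrl.calibration("top")
print(tri(S,(394.4,347.8),T,(439.7,280.8)))
f=lambda x,y:(390+(x-504)/3.6,235+y/3.6)
for p in [(632,245),(692,262),(688,80),(732,88)]: print(onz(T,f(*p),138))
print("mid@146",onz(T,f(683,165),146))
s=ctrl.sense();print(rot(s["ee_rot"]).as_matrix().round(3));W=ctrl.calibration("wrist");print(W, rot(W["attitude"]).as_matrix().round(2))
# blue rough
im=cv2.imread("pics/top0.png");h=cv2.cvtColor(im,cv2.COLOR_BGR2HSV);m=(h[...,0]>100)&(h[...,0]<130)&(h[...,1]>120)
for a,c,b in blobs(m): print(a,c,onz(T,c,70).round())
E
```

```text
(array([ 505.2960253 , -156.9846657 ,  127.55038861]), np.float64(1.3545549031954522))
[ 456.18931872 -135.33611715  138.        ]
[ 454.15122692 -163.86088659  138.        ]
[ 544.70025764 -152.16470467  138.        ]
[ 545.21064217 -173.69896063  138.        ]
mid@146 [ 497.74057292 -152.73779958  146.        ]
[[-0.926  0.377 -0.001]
 [ 0.377  0.926 -0.001]
 [ 0.    -0.001 -1.   ]]
{'fx': 408.00203459480275, 'fy': 408.00203459480275, 'cx': 320.28741252468063, 'cy': 242.5878270152909, 'position': array([130.62989388, 513.78791103, 372.5358693 ]), 'attitude': array([0.1200508 , 0.82103165, 0.55227595, 0.0805364 ])} [[ 0.38  0.89  0.26]
 [ 0.93 -0.36 -0.11]
 [-0.    0.29 -0.96]]
487 [199.1 141.2] [726. 369.  70.]
132 [356.4 245.9] [561.  -4.  70.]
468 [318.9 312.7] [417.  40.  70.]
```

```bash
cat >> h.py <<'E'
def togo(target,yaw=None):
    """remaining shift to world target (mm) in tool axes; yaw = wanted angle of tool y (mod pi)"""
    s=ctrl.sense(); r=rot(s["ee_rot"]); m=r.as_matrix()
    print("t",round(s["time_s"],2),"pos",s["eef_pos"].round(1),"tooly",np.degrees(np.arctan2(m[1,1],m[0,1])).round(2),"shift",(m.T@(np.array(target)-s["eef_pos"])).round(1))
    if yaw is not None: 
        d=(yaw-np.degrees(np.arctan2(m[1,1],m[0,1]))+90)%180-90; print("rz",-np.radians(d).round(4))
E
```

>>> step_hand([
  [-22, -20, 0, 0, 0, -0.03],
  [-59, -54, 0, 0, 0, -0.06],
  [-96, -88, 0, 0, 0, -0.09],
  [-132, -122, 0, 0, 0, -0.12],
  [-169, -156, 0, 0, 0, -0.15],
  [-206, -190, 0, 0, 0, -0.18],
  [-243, -224, 0, 0, 0, -0.21],
  [-279, -258, 0, 0, 0, -0.24],
])

```text
time_s: 0.9
eef_pos: [359.2, 140.3, 404.7]
ee_rot: [0.0, 0.073, 0.997, 0.0]
force: [1.0, 0.9, 0.3]
grip_width: 1.0
grip_force: 0.0
```

```bash
python3 -c "
from h import *
togo([500,-157,404],81.6)"
```

```text
t 0.9 pos [359.2 140.3 404.7] tooly 81.67 shift [-182.4 -273.8    0.7]
rz 0.0011
```

>>> step_hand([
  [-26, -39, 0, 0, 0, 0],
  [-52, -78, 0, 0, 0, 0],
  [-78, -117, 0, 0, 0, 0],
  [-104, -156, 0, 0, 0, 0],
  [-130, -195, 0, 0, 0, 0],
  [-156, -234, 0, 0, 0, 0],
  [-175, -263, 0, 0, 0, 0],
  [-182, -274, 0, 0, 0, 0],
])

```text
time_s: 1.7
eef_pos: [499.6, -158.0, 403.9]
ee_rot: [-0.0, 0.075, 0.997, 0.0]
force: [0.0, 0.8, -0.8]
grip_width: 1.002
grip_force: 0.0
```

>>> step_hand([
  [0, 0, 0, 0, 0, 0],
  [0, 0, 0, 0, 0, 0],
])

```text
time_s: 1.9
eef_pos: [498.7, -154.4, 404.6]
ee_rot: [-0.0, 0.073, 0.997, 0.0]
force: [-0.3, 0.4, -0.3]
grip_width: 1.002
grip_force: 0.0
```

```bash
python3 - <<'E'
from h import *
togo([500,-157,404],81.6)
import pickle
W=ctrl.calibration("wrist");im=ctrl.capture("wrist");cv2.imwrite("pics/w1.png",im[:,:,::-1]);pickle.dump(W,open("w1.pkl","wb"))
E
```

```text
t 1.9 pos [ 498.7 -154.4  404.6] tooly 81.62 shift [-1.7 -2.4  0.6]
rz 0.0004
```

View pics/w1.png

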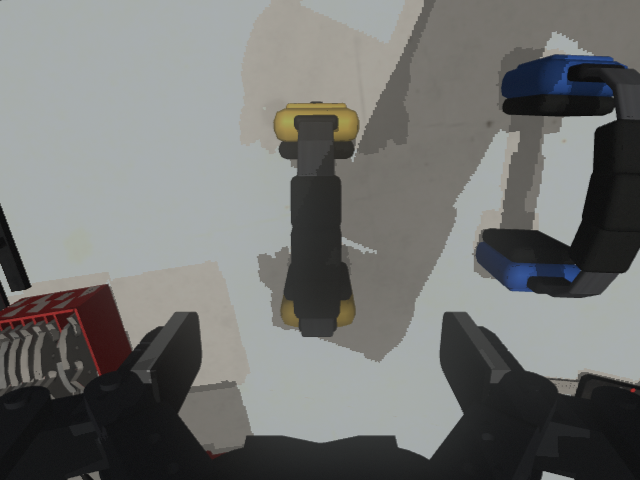

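The wrist view shows the yellow pair aligned with the image columns. Its pad edges are at columns 291 and 341, with the far pad end at row 177. The fingers lie to either side, symmetric about column 321.

>>> step_hand([
  [0, 30, 0, 0, 0, 0],
  [0, 60, 0, 0, 0, 0],
  [0, 60, 0, 0, 0, 0],
  [0, 60, 0, 0, 0, 0],
], lines="1,2")

```text
time_s: 2.35
eef_pos: [507.4, -94.9, 405.1]
```

```bash
python3 - <<'E'
from h import *
import pickle
W=ctrl.calibration("wrist");im=ctrl.capture("wrist");cv2.imwrite("pics/w2.png",im[:,:,::-1]);pickle.dump(W,open("w2.pkl","wb"))
a=cv2.imread("pics/w1.png")[90:350,250:390];b=im[90:350,130:300,::-1]
o=np.hstack([cv2.convertScaleAbs(cv2.resize(i,None,fx=2.2,fy=2.2,interpolation=cv2.INTER_CUBIC),alpha=2.2) for i in (a,b)]);print(o.shape);cv2.imwrite("pics/w12.png",o)
E
```

```text
(572, 682, 3)
```

View pics/w12.png

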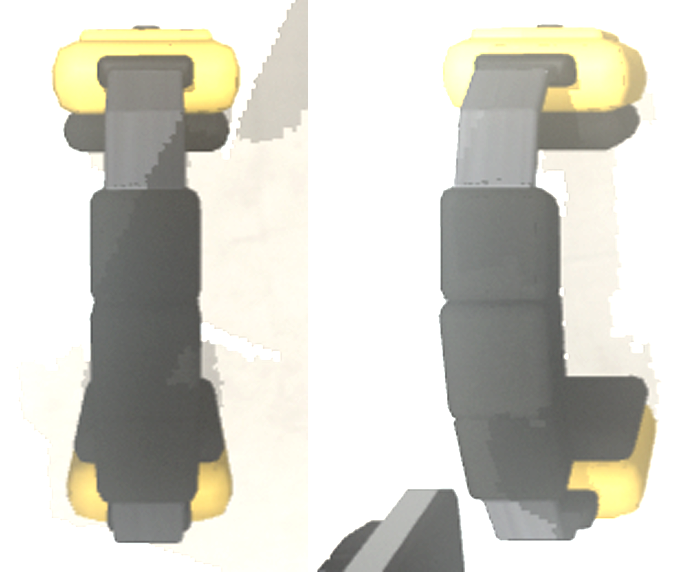

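The enlarged pair shows three pad segments, of which the crown is the middle one. In the first view it spans crop rows 301 to 416, with sides at columns 93 and 201. In the second view its left side is at column 441 at the top and 452 at the bottom.

```bash
python3 - <<'E'
from h import *
import pickle
A,B=[pickle.load(open(f"w{i}.pkl","rb")) for i in (1,2)]
a=lambda u,v:(250+u/2.2,90+v/2.2); b=lambda u,v:(130+(u-308)/2.2,90+v/2.2)
print("notch L",tri(A,a(92.5,301),B,b(441,302)))
print("pad far end L",tri(A,a(91,192),B,b(441,192)))
z=142
for n,p in [("nL",(92.5,301)),("nR",(201,301)),("low row",(147,416)),("farL",(91,192)),("farR",(201,192))]: print(n,onz(A,a(*p),z).round(1))
for n,p in [("nL2",(441,302)),("low2",(452,416))]: print(n,onz(B,b(*p),z).round(1))
# cups: yellow mask, far cup outer, near band foot
print("band foot far L/R @z76..90",[onz(A,a(*p),85).round(1) for p in [(106,75),(185,75),(110,540),(185,540)]])
# top notch lower from v2 vs v1 
E
```

```text
notch L (array([ 483.78539904, -168.48900156,  140.22857333]), np.float64(0.8245504366854722))
pad far end L (array([ 456.10618531, -164.91598678,  130.43142851]), np.float64(0.5166340650698625))
nL [ 482.9 -168.2  142. ]
nR [ 487.1 -139.7  142. ]
low row [ 517.4 -158.8  142. ]
farL [ 454.5 -163.9  142. ]
farR [ 458.6 -136.   142. ]
nL2 [ 483.8 -167.9  142. ]
low2 [ 516.  -172.5  142. ]
band foot far L/R @z76..90 [array([ 426.6, -158.4,   85. ]), array([ 430.1, -134.3,   85. ]), array([ 585.1, -182.7,   85. ]), array([ 589. , -156.1,   85. ])]
```

Crown centre is about (502, -157) and its top about 140–146 mm up. The width reads about 29 mm and the length about 33 mm, which match the sizes given. The pair's y axis is at 81.6°. Next I go in to grasp.

```bash
python3 -c "
from h import *
togo([502,-157,302],81.7)"
```

```text
t 2.4 pos [507.4 -95.6 405. ] tooly 81.65 shift [ -3.5 -61.5 103. ]
rz -0.0008
```

>>> step_hand([
  [-2, -30, 0, 0, 0, 0],
  [-3, -55, 0, 0, 0, 0],
  [-3, -61, 10, 0, 0, 0],
  [-3, -61, 35, 0, 0, 0],
  [-3, -61, 60, 0, 0, 0],
  [-3, -61, 80, 0, 0, 0],
  [-3, -61, 95, 0, 0, 0],
  [-3, -61, 103, 0, 0, 0],
])

```text
time_s: 3.2
eef_pos: [501.4, -156.5, 300.0]
ee_rot: [-0.001, 0.073, 0.997, 0.001]
force: [-0.2, -1.3, 0.5]
grip_width: 1.008
grip_force: 0.0
```

>>> step_hand([
  [0, 0, 0, 0, 0, 0],
  [0, 0, 0, 0, 0, 0],
])

```text
time_s: 3.4
eef_pos: [501.9, -156.8, 302.2]
ee_rot: [0.0, 0.073, 0.997, -0.0]
force: [0.1, 0.1, 0.4]
grip_width: 0.997
grip_force: 0.0
```

```bash
python3 -c "
from h import *
togo([502,-157,302],81.7)
im=ctrl.capture('wrist');cv2.imwrite('pics/w3.png',im[:,:,::-1])"
```

```text
t 3.4 pos [ 501.9 -156.8  302.2] tooly 81.58 shift [-0.2 -0.2  0.2]
rz -0.002
```

View pics/w3.png

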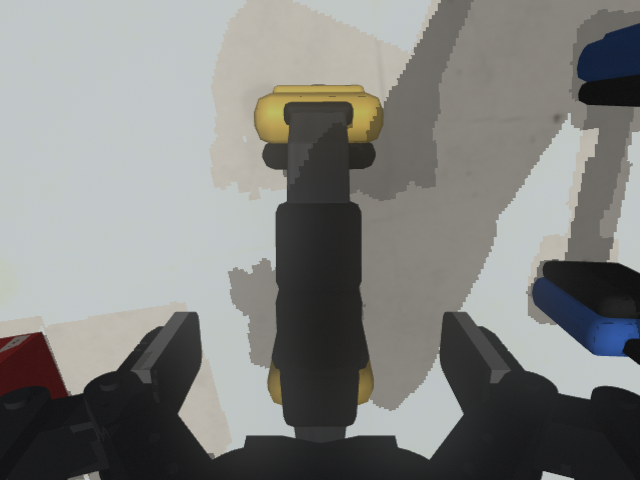

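The fingers straddle the crown, at columns 200 and 442 with the crown centred on column 319, and the pads line up with the middle segment. I close now.

>>> step_hand([
  [0, 0, 0, 0, 0, 0],
  [0, 0, 0, 0, 0, 0],
  [0, 0, 0, 0, 0, 0],
  [0, 0, 0, 0, 0, 0],
  [0, 0, 0, 0, 0, 0],
  [0, 0, 0, 0, 0, 0],
  [0, 0, 0, 0, 0, 0],
  [0, 0, 0, 0, 0, 0],
], jaw=0, grip_force=60)

```text
time_s: 4.25
eef_pos: [501.9, -156.9, 302.1]
ee_rot: [0.0, 0.073, 0.997, -0.0]
force: [-0.7, -2.3, 4.8]
grip_width: 0.337
grip_force: 60.4
```

>>> step_hand([
  [0, 0, -5, 0, 0, 0],
  [0, 0, -15, 0, 0, 0],
  [0, 0, -30, 0, 0, 0],
  [0, 0, -50, 0, 0, 0],
  [0, 0, -80, 0, 0, 0],
  [0, 0, -115, 0, 0, 0],
  [0, 0, -150, 0, 0, 0],
  [0, 0, -185, 0, 0, 0],
])

```text
time_s: 5.05
eef_pos: [501.4, -156.5, 488.4]
ee_rot: [-0.0, 0.073, 0.997, 0.0]
force: [0.0, -0.1, -3.2]
grip_width: 0.335
grip_force: 59.7
```

```bash
python3 -c "
from h import *
togo([576,354.6,487],81.2)"
```

```text
t 5.05 pos [ 501.4 -156.5  488.4] tooly 81.6 shift [  0.9 516.5   1.6]
rz 0.007
```

>>> step_hand([
  [0, 10, 0, 0, 0, 0],
  [0, 30, 0, 0, 0, 0],
  [0, 60, 0, 0, 0, 0],
  [0, 95, 0, 0, 0, 0],
  [0, 130, 0, 0, 0, 0],
  [0, 165, 0, 0, 0, 0],
  [0, 200, 0, 0, 0, 0],
  [0, 235, 0, 0, 0, 0],
])

```text
time_s: 5.85
eef_pos: [536.0, 77.5, 485.7]
ee_rot: [-0.001, 0.073, 0.997, 0.0]
force: [-0.2, 0.5, -2.6]
grip_width: 0.332
grip_force: 59.8
```

>>> step_hand([
  [0, 35, 0, 0, 0, 0],
  [0, 70, 0, 0, 0, 0],
  [0, 105, 0, 0, 0, 0],
  [0, 140, 0, 0, 0, 0],
  [0, 175, 0, 0, 0, 0],
  [0, 210, 0, 0, 0, 0],
  [0, 240, 0, 0, 0, 0],
  [0, 262, 0, 0, 0, 0],
])

```text
time_s: 6.65
eef_pos: [574.1, 337.2, 485.1]
ee_rot: [-0.001, 0.073, 0.997, -0.0]
force: [-0.6, -0.8, -3.6]
grip_width: 0.336
grip_force: 59.8
```

>>> step_hand([
  [1, 12, 0, 0, 0, 0],
  [1, 18, 0, 0, 0, 0],
  [1, 18, 0, 0, 0, 0],
  [1, 18, 0, 0, 0, 0],
])

```text
time_s: 7.05
eef_pos: [576.1, 352.4, 486.4]
ee_rot: [-0.0, 0.074, 0.997, -0.0]
force: [-0.5, -0.2, -3.5]
grip_width: 0.335
grip_force: 59.9
```

```bash
python3 - <<'E'
from h import *
togo([576,354.6,487],81.2)
o=[]
for n in ("scene","top","wrist"):
    im=ctrl.capture(n)[:,:,::-1]; cv2.imwrite(f"pics/{n}4.png",im)
    if n!="wrist": o.append(im[20:320,180:480] if n=="scene" else im[100:400,60:360])
    else: o.append(cv2.resize(im,(400,300)))
cv2.imwrite("pics/m4.png",cv2.resize(np.hstack(o),(800,240)))
cv2.imwrite("pics/m4.png",np.vstack([np.hstack(o[:2]),np.hstack([o[2],np.zeros((300,200,3),np.uint8)])]))
E
```

```text
t 7.05 pos [576.1 352.4 486.4] tooly 81.57 shift [ 0.5  2.2 -0.6]
rz 0.0064
```

View pics/m4.png

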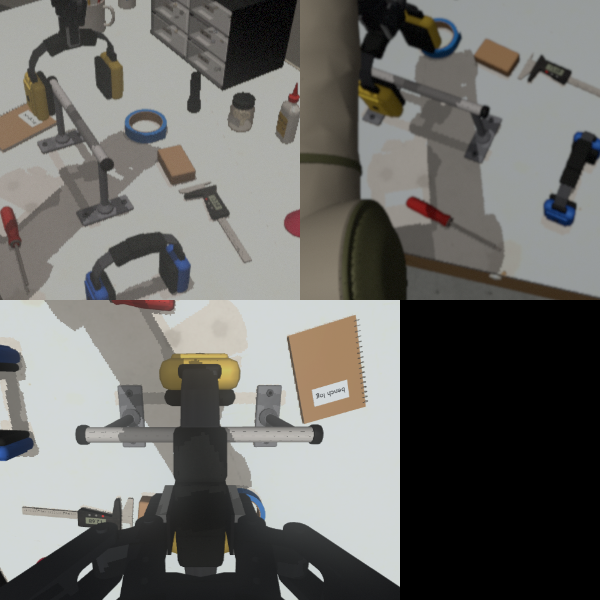

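The pair is held level above the bar. The wrist view shows the whole bar, with caps near wrist pixels (131,215) and (506,215), square to the headband. I check those against the plane z = 145.

```bash
python3 - <<'E'
from h import *
im=cv2.imread("pics/wrist4.png");g=cv2.cvtColor(im,cv2.COLOR_BGR2GRAY)
W=ctrl.calibration("wrist")
m=np.zeros_like(g);m[190:240,110:165]=1;m[190:240,485:530]=1
P=[]
for a,c,b in blobs((g<50)&(m>0),80): print(a,c,b); P.append(onz(W,c,145)); print(P[-1].round(1))
d=P[1]-P[0];print("len",np.linalg.norm(d),"mid",(P[0]+P[1])/2,"yaw",np.degrees(np.arctan2(d[1],d[0]))%180)
T,S=ctrl.calibration("top"),ctrl.calibration("scene")
for c,n,f in ((S,"scene",(286,184)),(T,"top",(244,211))):
    for p in P: print(n,proj(c,p).round(1))
print("near cap wrist+scene",tri(W,proj(W,min(P,key=lambda p:p[1])),S,(286,184)))
E
```

```text
92 [507.  203.4] [497 200  19  10]
[586.  496.7 145. ]Traceback (most recent call last):
  File "<stdin>", line 7, in <module>
IndexError: list index out of range
```

```bash
python3 - <<'E'
from h import *
g=cv2.cvtColor(cv2.imread("pics/wrist4.png"),cv2.COLOR_BGR2GRAY)
W=ctrl.calibration("wrist");P=[]
for x0,x1 in ((110,165),(485,530)):
    b=[q for q in blobs(g[190:240,x0:x1]<85,80)]; print(b)
    a,c,bb=max(b,key=lambda q:q[0]); ctr=(x0+bb[0]+bb[2]/2,190+bb[1]+bb[3]/2); P.append(onz(W,ctr,145)); print(ctr,P[-1].round(1))
d=P[1]-P[0];print("len",np.linalg.norm(d),"mid",(P[0]+P[1])/2,"yaw",np.degrees(np.arctan2(d[1],d[0]))%180)
S=ctrl.calibration("scene")
for p in P: print("scene",proj(S,p).round(1))
E
```

```text
[(np.int32(458), array([19.9, 25.6]), array([11, 10, 23, 31], dtype=int32))]
(np.float64(132.5), np.float64(215.5)) [552.8 208.3 145. ]
[(np.int32(477), array([22.1, 24.5]), array([10,  9, 22, 32], dtype=int32))]
(np.float64(506.0), np.float64(215.0)) [595.1 495.8 145. ]
len 290.5695079810716 mid [573.95190331 352.04629235 145.        ] yaw 81.62587394122545
scene [286.  184.7]
scene [230.5 101.2]
```

Both views agree: bar middle at (574.5, 352.5), yaw 81.6°, cap spacing 290 mm. The touch should come at about TCP z = 337. I lower.

>>> step_hand([
  [2, 0, 15, 0, 0, 0],
  [2, 0, 40, 0, 0, 0],
  [2, 0, 65, 0, 0, 0],
  [2, 0, 90, 0, 0, 0],
  [2, 0, 112, 0, 0, 0],
  [2, 0, 128, 0, 0, 0],
  [2, 0, 137, 0, 0, 0],
  [2, 0, 141, 0, 0, 0],
])

```text
time_s: 8.0
eef_pos: [574.2, 352.8, 345.2]
ee_rot: [-0.0, 0.074, 0.997, -0.0]
force: [0.1, 0.6, -2.0]
grip_width: 0.337
grip_force: 59.8
```

>>> step_hand([
  [0, 0, 1, 0, 0, 0],
  [0, 0, 2, 0, 0, 0],
  [0, 0, 3, 0, 0, 0],
  [0, 0, 4, 0, 0, 0],
  [0, 0, 5, 0, 0, 0],
])

```text
time_s: 8.5
eef_pos: [574.2, 353.1, 340.9]
ee_rot: [0.0, 0.073, 0.997, 0.0]
force: [0.2, 0.1, -2.8]
grip_width: 0.333
grip_force: 59.8
```

>>> step_hand([
  [0, 0, 1, 0, 0, 0],
  [0, 0, 2, 0, 0, 0],
  [0, 0, 2, 0, 0, 0],
], only="eef|force")

```text
eef_pos: [574.1, 353.1, 338.5]
force: [1.0, -0.1, -2.5]
grip_force: 59.8
```

>>> step_hand([
  [0, 0, 1, 0, 0, 0],
  [0, 0, 2, 0, 0, 0],
  [0, 0, 2, 0, 0, 0],
], only="eef|force")

```text
eef_pos: [574.1, 353.1, 337.1]
force: [-0.8, -0.1, -0.7]
grip_force: 60.2
```

>>> step_hand([
  [0, 0, 1, 0, 0, 0],
  [0, 0, 1, 0, 0, 0],
  [0, 0, 1, 0, 0, 0],
], only="eef|force")

```text
eef_pos: [574.0, 353.1, 336.9]
force: [-2.6, -1.4, 5.5]
grip_force: 61.0
```

Contact shows at z = 337 as predicted: the vertical force has gone from -2.8 to +5.5 N. I release gently.

>>> step_hand([
  [0, 0, 0, 0, 0, 0],
  [0, 0, 0, 0, 0, 0],
  [0, 0, 0, 0, 0, 0],
], grip_force=20, only="eef|force")

```text
eef_pos: [574.0, 353.1, 337.0]
force: [-2.0, -1.6, 5.1]
grip_force: 61.0
```

>>> step_hand([
  [0, 0, 0, 0, 0, 0],
  [0, 0, 0, 0, 0, 0],
  [0, 0, 0, 0, 0, 0],
  [0, 0, 0, 0, 0, 0],
  [0, 0, 0, 0, 0, 0],
  [0, 0, 0, 0, 0, 0],
  [0, 0, 0, 0, 0, 0],
  [0, 0, 0, 0, 0, 0],
], jaw=1.0, only="eef|force|grip")

```text
eef_pos: [574.2, 353.1, 335.7]
force: [-0.8, -0.3, -0.7]
grip_width: 1.002
grip_force: 0.0
```

```bash
python3 - <<'E'
from h import *
o=[]
for n in ("scene","wrist"):
    im=ctrl.capture(n)[:,:,::-1]; cv2.imwrite(f"pics/{n}5.png",im)
    o.append(im[20:320,180:480] if n=="scene" else cv2.resize(im,(400,300)))
cv2.imwrite("pics/m5.png",np.hstack(o))
E
```

```text
(no output)
```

View pics/m5.png

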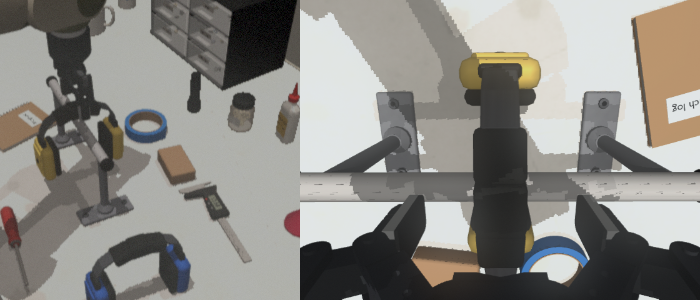

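The pair now hangs on the bar. The fingers are open and clear on both sides, and the headband is square to the bar in the wrist view. I retreat straight up.

>>> step_hand([
  [0, 0, -5, 0, 0, 0],
  [0, 0, -20, 0, 0, 0],
  [0, 0, -45, 0, 0, 0],
  [0, 0, -75, 0, 0, 0],
  [0, 0, -105, 0, 0, 0],
  [0, 0, -130, 0, 0, 0],
  [0, 0, -145, 0, 0, 0],
  [0, 0, -150, 0, 0, 0],
], only="eef|force|time")

```text
time_s: 11.4
eef_pos: [573.8, 353.0, 488.0]
force: [-0.9, 0.3, 0.0]
grip_force: 0.0
```

>>> step_hand([
  [0, 0, 0, 0, 0, 0],
  [0, 0, 0, 0, 0, 0],
  [0, 0, 0, 0, 0, 0],
  [0, 0, 0, 0, 0, 0],
  [0, 0, 0, 0, 0, 0],
  [0, 0, 0, 0, 0, 0],
  [0, 0, 0, 0, 0, 0],
  [0, 0, 0, 0, 0, 0],
], quiet=true)

```text
ok
```

```bash
python3 - <<'E'
from h import *
o=[]
for n in ("scene","wrist"):
    im=ctrl.capture(n)[:,:,::-1]; cv2.imwrite(f"pics/{n}6.png",im)
    o.append(im[20:320,180:480] if n=="scene" else cv2.resize(im,(400,300)))
cv2.imwrite("pics/m6.png",np.hstack(o))
im2=ctrl.capture("wrist")[:,:,::-1]
print("motion",cv2.absdiff(im,im2).max())
E
```

```text
motion 44
```

View pics/m6.png

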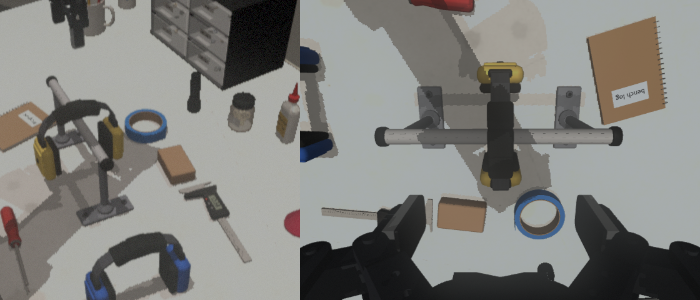

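The pair hangs centred and square, and the gripper is clear. I check that it is still before handing in.

>>> step_hand([
  [0, 0, 0, 0, 0, 0],
  [0, 0, 0, 0, 0, 0],
  [0, 0, 0, 0, 0, 0],
  [0, 0, 0, 0, 0, 0],
  [0, 0, 0, 0, 0, 0],
  [0, 0, 0, 0, 0, 0],
  [0, 0, 0, 0, 0, 0],
  [0, 0, 0, 0, 0, 0],
], quiet=true)

```text
ok
```

```bash
python3 - <<'E'
from h import *
for i in range(6):
    im=ctrl.capture("scene")[:,:,::-1].copy();h=cv2.cvtColor(im,cv2.COLOR_BGR2HSV)
    m=(h[...,0]>18)&(h[...,0]<36)&(h[...,1]>120); m[220:]=0;m[:80]=0
    print([(a,c) for a,c,b in blobs(m,80)])
E
```

```text
[(np.int32(229), array([222.4, 175.2]))]
[(np.int32(128), array([295.7, 157.7])), (np.int32(171), array([221.2, 170.9]))]
[(np.int32(241), array([223.1, 176.6]))]
[(np.int32(219), array([221.6, 173.8]))]
[(np.int32(244), array([222.9, 177. ]))]
[(np.int32(236), array([222.6, 175.4]))]
```

The colour mask is too noisy here, so I track the cup by template matching instead.

```bash
python3 - <<'E'
from h import *
ref=None
for i in range(12):
    g=cv2.GaussianBlur(cv2.cvtColor(ctrl.capture("scene"),cv2.COLOR_RGB2GRAY),(0,0),1).astype(np.float32)
    if ref is None: ref=g
    o=[]
    for x,y,X,Y in ((205,140,250,210),(275,135,310,185),(220,110,300,150)):
        r=cv2.matchTemplate(cv2.resize(g[y-8:Y+8,x-8:X+8],None,fx=4,fy=4),cv2.resize(ref[y:Y,x:X],None,fx=4,fy=4),cv2.TM_CCOEFF_NORMED)
        p=np.array(cv2.minMaxLoc(r)[3])/4-8; o.append(p.tolist())
    print(o)
print(ctrl.sense()["time_s"])
E
```

```text
[[0.0, 0.0], [0.0, 0.0], [0.0, 0.0]]
[[0.0, 0.0], [0.0, 0.0], [0.0, 0.0]]
[[0.0, 0.0], [0.0, 0.0], [0.0, 0.0]]
[[0.0, 0.0], [0.0, 0.0], [0.0, 0.0]]
[[0.0, 0.0], [0.0, 0.0], [0.0, 0.0]]
[[0.0, 0.0], [0.0, 0.0], [0.0, 0.0]]
[[0.0, 0.0], [0.0, 0.0], [0.0, 0.0]]
[[0.0, 0.0], [0.0, 0.0], [0.0, 0.0]]
[[0.0, 0.0], [0.0, 0.0], [0.0, 0.0]]
[[0.0, 0.0], [0.0, 0.0], [0.0, 0.0]]
[[0.0, 0.0], [0.0, 0.0], [0.0, 0.0]]
[[0.0, 0.0], [0.0, 0.0], [0.0, 0.0]]
14.05
```

Nothing moves between frames, so I hand the job in.

```bash
python3 -c "
from rig import ctrl
print(ctrl.finish_job())"
```

```text
the job is handed in; nothing more can be done
None
```

The yellow ear defenders hang still on the bar, near its middle and square to it, and I did not touch the blue pair; the job was handed in at about 14 s, with no verdict returned.

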